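# Empty a flip-top tube box into a tray

### The arm

A 6-joint arm with a two-finger parallel gripper is mounted at the origin on the work surface. World frame = base frame: x ahead of the robot, y to its left, z up, the work surface at z = 0. Lengths are in m, angles in rad, forces in N, time in s.
With the tool pointing down it reaches from about 0.25 to 0.775 m from the base axis. Payload 4 kg.
Tool frame: the origin (TCP) lies at the very end of the fingers, on their centre line; the grasp point (between the pads) lies 19 mm behind it (tcp_to_grasp is the distance from the TCP to the grasp point, in m); z points along the fingers, y is the line along which they close (so a half turn about z gives the same grasp; the last joint's range is limited). The gripper opens to 94 mm and grips with 3 to 60 N. Pads are 16 mm wide; open, the fingers measure 119 mm over their backs; the gripper's body (75 mm by 177 mm) begins 78 mm behind the grasp point.
Start: joints at [1.196, 0.087, 1.371, -0, 1.684, -0.103], TCP at [0.148, 0.53, 0.173] pointing down, gripper open.
Joint ranges: [-3.1, 3.1], [-0.76, 2.03], [0.27, 2.55], [-1.08, 4.22], [0.17, 2.65], [-2.57, 2.57]. Speed limits (rad/s): [2.79, 2.79, 3.14, 3.14, 3.14, 3.14].

### API

Orientations are given as [roll, pitch, yaw] about the fixed x, y, z axes, in that order (R = Rz(yaw) Ry(pitch) Rx(roll)).
In Python, from bench import * gives the robot as it stands.
- The arm moves only by the tool creep_tool, called after "Emit:" in YAML: its name, and indented under it one key for each argument. Schema: {"type":"object","properties":{"increments":{"type":"array","items":{"type":"array","items":{"type":"number"},"minItems":5,"maxItems":5},"minItems":1,"maxItems":20},"only":{"type":"string"},"quiet":{"type":"boolean"},"lines":{"type":"string"}},"required":["increments"],"additionalProperties":false}. increments is a list of rows, 1 to 20 of them, each of 5 numbers: the finger opening in m, then dx, dy, dz in mm, then a turn about the tool's z in units of 0.05 rad; each row shifts and turns the commanded pose from where the row before left it, along the tool's axes as they then stand; what a row does not reach is not made up. A row lasts 1/12 s, in which the tool goes at most 0.0417 m and 0.125 rad, less where a joint would pass 70% of its speed; a pose out of reach is approached as far as the arm can. The fingers move at their own pace and stop on an object; the grip force is fixed at half the most. Time passes only in rows, so rows that do not move let the fingers close. The tool returns the time, the measured TCP pose, the force, the opening and the grip force at its end. only (a regular expression) keeps the lines of the reply that match it, lines (a string "A,B") keeps lines A to B, and quiet returns only ok. Input that does not fit is refused with a message, and nothing moves.
- get_obs(): the state, without advancing time (a new reading comes with each control period).
- snapshot(name): name is "scene" or "side" or "wrist"; returns a dict with "color" (480x640x3 uint8, blue, green, red), "fx", "fy", "cx", "cy" (pixels), "extrinsics" (4x4, takes a point from world to camera coordinates). Camera axes: x right, y down, z forward; pixel columns grow to the right and rows downward; lengths in m; the calibration is good to about 2 mm. A picture is of the moment at which its call begins. There is no depth.
- close_job(): hands the job in; it is judged then, once.
The state is a dict: "time": time; "joint_positions": joint angles; "qvel": joint speeds; "joint_torque": joint torques, N m; "tool_pos": TCP position; "ee_rot": TCP orientation; "wrist_force": force on the tool from outside, world axes, zero at the start; "wrist_torque": the same for the moment, N m; "width": finger opening in m; "finger_force": force on a finger pad.
Only numpy, scipy, OpenCV 4.12 (cv2) and the standard library are available. Lean on these libraries where they do the work, as an engineer would, in place of code of your own. Each camera call takes 0.05 s, during which the arm holds its last target. There are 200 camera calls.

### The job

Empty all four capped tubes from the leaning flip-top box into the steel tray by turning the box over above the tray, so that its lid falls open by its own weight; the tubes are glass, so tip them out low, from no more than about 10 cm above the tray's rim. Then put the empty box back in its slanted stand just as it stood, fully down, hinge side up and lid shut, let go, and leave everything else where it is.

Things in the scene. Friction and masses are not known exactly. Their poses are not given: they have to be found in the camera images.
- box: White plastic flip-top box, 60 x 60 x 130 mm (x, y, z), walls 4 mm, 0.2 to 0.3 kg. Origin: centre of the underside; z runs to the mouth. It starts leaning 45 degrees in the stand, mouth up: z points up and to the stand's +x, the -x face (hinge side) is uppermost, the +x face lies on the back board, the +y and -y faces are free to grip above the cheeks; its middle is 95 mm above the bench.
- box_mouth (a point): Centre of the box's mouth, 130 mm along z from the box's origin.
- box_hinge (a point): Middle of the lid's hinge line, at (-32, 0, 131) mm in the box's frame.
- lid (a joint): Lid of the box (plate 70 x 62 x 4 mm, 35 g, overhanging the +x rim by 8 mm): 0 = shut, grows as it opens about the hinge on the -x rim, up to 1.9 rad. The hinge is very free and has no catch: gravity alone keeps the lid shut while the mouth faces up, and the lid hangs straight down from its hinge when the mouth faces down.
- stand: Fixed dark steel stand, base 170 x 100 mm. Origin on the bench, z up. A back board (105 mm long, 84 mm wide, rising towards +x at 45 degrees) carries the box's +x face; a 70 mm foot square to it carries the underside. Two cheeks, 68 mm apart inside, flank the lowest 24 mm of the box.
- stand_seat (a point): Where the box's origin lies when the box is fully home in the stand: at (0, 0, 50) mm in the stand's frame. The box's axes then are the stand's turned 45 degrees about y (box z = (0.707, 0, 0.707), box x = (0.707, 0, -0.707) in the stand's frame).
- stand_top (a point): Where point box_hinge lies when the box is home in the stand, hinge side up: at (70, 0, 165) mm in the stand's frame.
- tray: Fixed open steel tray, 220 x 250 x 60 mm outside (x, y, z), walls 5 mm. Origin: centre of its underside, on the bench.
- bottle: Bystander: white bottle, 68 mm across, 170 mm tall. Origin under its centre.
- rack: Bystander: white tube rack with tubes, 80 x 160 mm, 110 mm tall. Origin under its centre.
- mixer: Bystander: white bench mixer, 110 x 110 mm, 100 mm tall. Origin under its centre.
- timer: Bystander: small grey timer lying flat, 80 x 50 x 23 mm. Origin under its centre.
- tube1: One of four like capped glass tubes, 100 mm long, 13 mm across, grey cap 16 mm across and 22 mm long, 18 g. Loose in the box at the start, lying along it. Origin at mid length, z towards the cap.
- tube2: One of four like capped glass tubes, 100 mm long, 13 mm across, grey cap 16 mm across and 22 mm long, 18 g. Loose in the box at the start, lying along it. Origin at mid length, z towards the cap.
- tube3: One of four like capped glass tubes, 100 mm long, 13 mm across, grey cap 16 mm across and 22 mm long, 18 g. Loose in the box at the start, lying along it. Origin at mid length, z towards the cap.
- tube4: One of four like capped glass tubes, 100 mm long, 13 mm across, grey cap 16 mm across and 22 mm long, 18 g. Loose in the box at the start, lying along it. Origin at mid length, z towards the cap.
Things that resemble listed ones, but are neither listed nor needed, are in the scene too. What is shaped like the stand but green or orange is not meant. What is shaped like the box but pink or red is not meant.

How it is judged:
By the outcome, as a careful person would: the job done as asked, in the order asked, and still so for the second after the job is handed in, with the robot touching nothing.
It also fails if it takes over 64 s, if anything falls off the work surface, if the arm or the gripper's body presses on something with over 40 N, if the wrist force passes 120 N, or if a joint passes its speed limit or range.

## Working session

There is one attempt and no reset: what is moved stays moved. The work goes in short steps, Python scripts to look and compute and a tool call to move; the robot and the scene stay as the last step left them, time stands still between calls to the robot, and variables do not carry over. Pictures are saved under pics/ and viewed, at most 10 in all, crops included, and the job is handed in when it is done.

```bash
ls; mkdir -p pics; python3 - <<'E'
from bench import *
import cv2,numpy as np
o=get_obs(); print({k:np.round(v,3) for k,v in o.items()})
for n in("scene","side"):
    s=snapshot(n); cv2.imwrite(f"pics/{n}0.png",s["color"]); np.savez(f"pics/{n}0.npz",**s)
    E=s["extrinsics"]; print(n,s["fx"],s["cx"],s["cy"],"cam at",np.round(-E[:3,:3].T@E[:3,3],3),"fwd",np.round(E[2,:3],2))
E
```

```text
pics
{'time': np.float64(0.0), 'joint_positions': array([ 1.196,  0.088,  1.372, -0.   ,  1.684, -0.103]), 'qvel': array([-0.002, -0.   ,  0.001,  0.002,  0.001,  0.001]), 'joint_torque': array([ 0.0000e+00, -3.4019e+01, -3.0242e+01,  7.2000e-02,  3.3000e-02,
       -0.0000e+00]), 'tool_pos': array([0.147, 0.529, 0.172]), 'ee_rot': array([-3.14, -0.  ,  2.87]), 'wrist_force': array([ 0.883, -0.87 , -0.587]), 'wrist_torque': array([-0.005,  0.013,  0.034]), 'finger_force': np.float64(0.0), 'width': np.float64(0.094)}
scene 493.51204438883656 324.9386309330089 242.39480506408898 cam at [ 1.204 -0.853  0.948] fwd [-0.5   0.58 -0.65]
side 603.9317709850147 310.894971795204 244.1024963882656 cam at [ 0.284 -1.366  1.067] fwd [ 0.17  0.79 -0.59]
```

View pics/scene0.png

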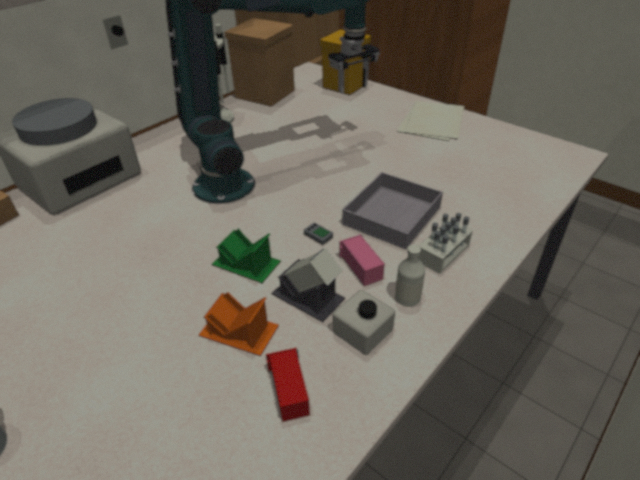

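View pics/side0.png

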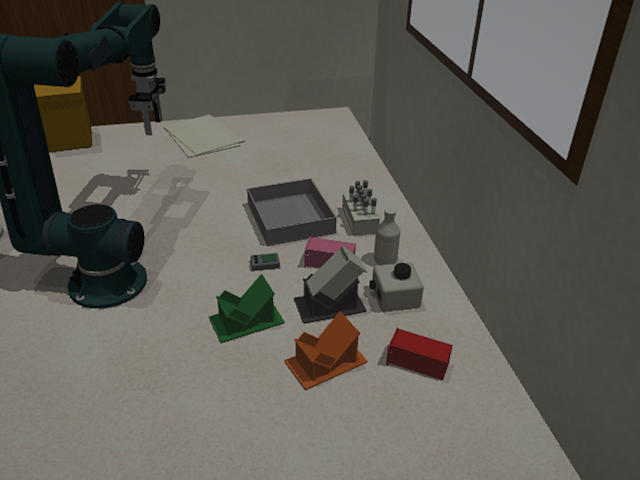

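Candidates (scene image pixels):
- White box in the dark stand at (315,275). This is the one I want.
- Stand-like decoys: green at (247,255) and orange at (240,320).
- Box-like decoys: pink at (361,260) and red at (289,385).

The tray is at (392,208) and the bystanders are to its right. I'll check the choice in one close crop.

```bash
python3 - <<'E'
import cv2,numpy as np
a=cv2.imread("pics/scene0.png")[235:325,265:365]; b=cv2.imread("pics/side0.png")[235:325,285:385]
c=np.hstack([cv2.resize(x,None,fx=4,fy=4,interpolation=cv2.INTER_CUBIC) for x in(a,b)])
c=cv2.convertScaleAbs(c,alpha=1.5,beta=10); cv2.imwrite("pics/crop1.png",c)
E
```

```text
(no output)
```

View pics/crop1.png

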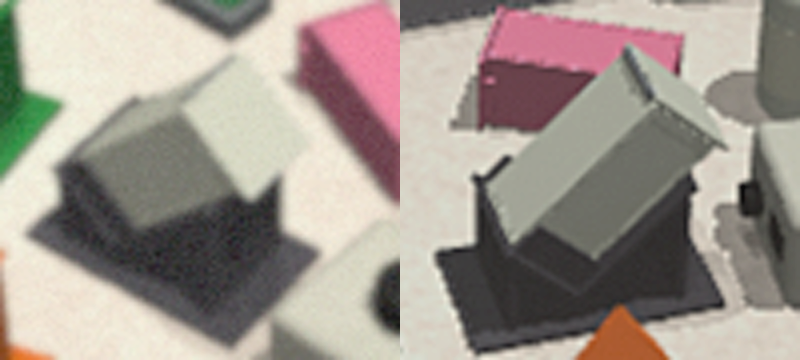

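The crop shows the white box leaning in the dark stand, lid at the upper right. The choice is confirmed. In the scene crop the lid's corners are (235,52), (183,103), (250,198) and (308,140). The stand base corners are (28,233), (235,347) and (318,250).

```bash
cat > h.py <<'E'
import cv2,numpy as np
def load(n): return dict(np.load(f"pics/{n}.npz"))
def ray(s,p):
    E=s["extrinsics"];R=E[:3,:3]
    d=R.T@np.array([(p[0]-s["cx"])/s["fx"],(p[1]-s["cy"])/s["fy"],1]); return -R.T@E[:3,3],d
def plane(s,p,z): c,d=ray(s,p); return c+d*(z-c[2])/d[2]
def tri(s1,p1,s2,p2):
    (a,d),(b,e)=ray(s1,p1),ray(s2,p2)
    t=np.linalg.lstsq(np.c_[d,-e],b-a,rcond=None)[0]; P,Q=a+t[0]*d,b+t[1]*e
    return (P+Q)/2,np.linalg.norm(P-Q)
E
python3 - <<'E'
from h import *
np.set_printoptions(precision=4,suppress=True)
A=load("scene0");B=load("side0")
f=lambda x,y:(265+x/4-.4,235+y/4-.4); g=lambda x,y:(285+(x-400)/4-.4,235+y/4-.4)
for p,q in[((28,233),(437,250)),((235,347),(478,352)),((318,250),(722,300))]:
    print("base",plane(A,f(*p),.003),plane(B,g(*q),.003))
for n,p,q in[("hinge1",(235,52),(628,45)),("hinge2",(183,103),(652,97)),("lidfar",(250,198),(722,145))]: print(n,*tri(A,f(*p),B,g(*q)))
for n,s,seed in(("scene",A,(392,208)),("side",B,(290,210))):
    im=cv2.GaussianBlur(s["color"],(3,3),0).astype(int); hsv=cv2.cvtColor(im.astype(np.uint8),cv2.COLOR_BGR2HSV)
    m=((hsv[...,2]<135)).astype(np.uint8)
    _,l,st,_=cv2.connectedComponentsWithStats(m,connectivity=4)
    k=l[seed[1],seed[0]]; c=max(cv2.findContours((l==k).astype(np.uint8),0,2)[0],key=cv2.contourArea)
    h=cv2.convexHull(c); a=cv2.approxPolyDP(h,4,True)[:,0]
    print(n,st[k],"V",hsv[seed[1],seed[0]]); 
    for p in a: print(p,plane(s,p,.06)[:2],plane(s,p,0)[:2])
E
```

```text
base [ 0.4962 -0.2593  0.003 ] [ 0.4906 -0.1622  0.003 ]
base [ 0.6655 -0.2463  0.003 ] [ 0.4987 -0.2638  0.003 ]
base [ 0.6536 -0.1488  0.003 ] [ 0.6641 -0.2463  0.003 ]
hinge1 [ 0.6109 -0.1787  0.1692] 0.0024269702171300545
hinge2 [ 0.6138 -0.2292  0.1652] 0.001937419944127839
lidfar [ 0.6626 -0.2264  0.1168] 2.2024237763112006e-05
scene [ 339  172  134  137 8667] V [173   9 108]
[380 172] [0.4219 0.331 ] [0.369 0.411]
[440 190] [0.6305 0.3641] [0.5917 0.4464]
[469 217] [0.7681 0.295 ] [0.7386 0.3726]
[468 248] [0.8325 0.1675] [0.8074 0.2365]
[412 308] [ 0.8345 -0.1154] [ 0.8095 -0.0656]
[388 294] [ 0.7638 -0.114 ] [ 0.734 -0.064]
[339 222] [0.4875 0.0337] [0.4391 0.0936]
[342 208] [0.451 0.093] [0.4    0.1569]
side [  241   177   186   215 19749] V [160   8  95]
[367 179] [0.8242 0.3137] [0.8564 0.4138]
[396 210] [0.8599 0.1132] [0.8943 0.2014]
[424 286] [ 0.8182 -0.2482] [ 0.8501 -0.1816]
[426 310] [ 0.791  -0.3365] [ 0.8213 -0.2752]
[365 369] [ 0.591  -0.4936] [ 0.6093 -0.4417]
[304 391] [ 0.4471 -0.5283] [ 0.4568 -0.4784]
[283 362] [ 0.4168 -0.4383] [ 0.4247 -0.3831]
[241 205] [0.3953 0.2313] [0.402  0.3264]
[245 189] [0.4184 0.3251] [0.4265 0.4259]
[310 177] [0.6403 0.3621] [0.6616 0.4651]
```

Stand origin is about (0.5425, -0.2085) with yaw 5°. The tray centre is about (0.545, 0.22) with yaw about 8°. I'll lift, then travel towards the stand.

Units first: shifts go in mm and turns go in units of 0.05 rad. So -0.04 m is -40, -0.028 m is -28.

Emit:
creep_tool:
  increments:
    - [0.094, 0, 0, -40, 0]
    - [0.094, 0, 0, -40, 0]
    - [0.094, -28, -27, 0, 0]
    - [0.094, -28, -27, 0, 0]
    - [0.094, -28, -27, 0, 0]
    - [0.094, -28, -27, 0, 0]
    - [0.094, -28, -27, 0, 0]
    - [0.094, -28, -27, 0, 0]
    - [0.094, -28, -27, 0, 0]
    - [0.094, -28, -27, 0, 0]
    - [0.094, -28, -27, 0, 0]
    - [0.094, -28, -27, 0, 0]
    - [0.094, -28, -27, 0, 0]
    - [0.094, -28, -27, 0, 0]
    - [0.094, -28, -27, 0, 0]
    - [0.094, -28, -27, 0, 0]
    - [0.094, -28, -27, 0, 0]
    - [0.094, -28, -27, 0, 0]
    - [0.094, -28, -27, 0, 0]
    - [0.094, -28, -27, 0, 0]

```text
time: 1.77
tool_pos: [0.5031, -0.0755, 0.2521]
ee_rot: [3.141, -0.001, 2.869]
wrist_force: [1.0, 0.6, 0.7]
width: 0.094
finger_force: 0.0
```

Emit:
creep_tool:
  increments:
    - [0.094, 0, 0, 0, 2.4]
    - [0.094, 0, 0, 0, 2.4]
    - [0.094, 0, 0, 0, 2.4]
    - [0.094, 0, 0, 0, 2.4]
    - [0.094, 0, 0, 0, 2.4]
    - [0.094, 0, 0, 0, 2.4]
    - [0.094, 0, 0, 0, 2.4]
    - [0.094, 0, 0, 0, 2.4]
    - [0.094, 0, 0, 0, 2.4]
    - [0.094, 0, 0, 0, 2.4]
    - [0.094, 0, 0, 0, 2.4]
    - [0.094, 0, 0, 0, 2.4]
    - [0.094, 0, 0, 0, 2.4]
    - [0.094, 0, 0, 0, 2.4]
    - [0.094, 0, 0, 0, 2.4]
    - [0.094, 0, 0, 0, 2.4]
    - [0.094, 0, 0, 0, 2.4]
    - [0.094, 0, 0, 0, 2.4]

```text
time: 3.27
tool_pos: [0.5024, -0.0735, 0.252]
ee_rot: [-3.14, 0.001, 0.704]
wrist_force: [-0.8, 0.6, -0.5]
width: 0.094
finger_force: 0.0
```

```bash
python3 -c "
from bench import *; o=get_obs(); print(o['joint_positions'],o['ee_rot'],o['tool_pos'])"
```

```text
[-2.57134838e-01 -8.10674188e-03  1.31359091e+00  1.26307961e-04
  1.83736895e+00  6.09827463e-01] [-3.14048958e+00  6.21982760e-04  7.03867566e-01] [ 0.50240988 -0.07353924  0.25202679]
```

Converted, 0.0345 m is 34.5, 0.0163 m is 16.3, 0.1235 rad is 2.47.

Emit:
creep_tool:
  increments:
    - [0.094, 0, 0, 0, 2.47]
    - [0.094, 0, 0, 0, 2.47]
    - [0.094, 0, 0, 0, 2.47]
    - [0.094, 0, 0, 0, 2.47]
    - [0.094, 0, 0, 0, 2.47]
    - [0.094, 16.3, 34.5, 0, 0]
    - [0.094, 16.3, 34.5, 0, 0]
    - [0.094, 16.3, 34.5, 0, 0]
    - [0.094, 16.3, 34.5, 0, 0]
    - [0.094, 0, 0, 0, 0]

```text
time: 4.1
tool_pos: [0.5816, -0.2106, 0.2476]
ee_rot: [-3.141, 0.005, 0.087]
wrist_force: [0.1, 0.5, -0.7]
width: 0.094
finger_force: 0.0
```

```bash
python3 - <<'E'
from bench import *
import cv2,numpy as np
o=get_obs(); print(o['ee_rot'],o['tool_pos'])
s=snapshot("wrist"); cv2.imwrite("pics/w1.png",s["color"]); np.savez("pics/w1.npz",**s)
E
```

```text
[-3.14096815  0.00540595  0.0866668 ] [ 0.58159729 -0.21062643  0.24760899]
```

View pics/w1.png

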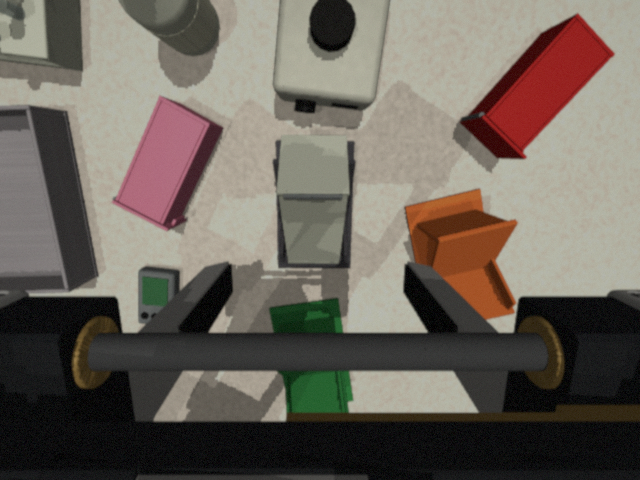

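In the wrist view the box is centred. The hinge line runs from (276,196) to (353,196), the lid's far edge from (280,137) to (350,137), and the lower end is at row 262. I'll measure from those.

```bash
python3 - <<'E'
from h import *
np.set_printoptions(precision=4,suppress=True)
s=load("w1"); v=cv2.cvtColor(s["color"],cv2.COLOR_BGR2GRAY).astype(int)
for r in(150,180,210,230,250):
    d=np.abs(np.diff(cv2.GaussianBlur(v[r-2:r+3].mean(0)[None].astype(np.float32),(5,1),0)[0])); print(r,[(i,int(d[i])) for i in range(265,365) if d[i]>5 and d[i]==d[i-2:i+3].max()])
for c in(295,315,335):
    d=np.abs(np.diff(v[120:280,c-3:c+4].mean(1))); print(c,[(120+i,int(d[i])) for i in range(2,157) if d[i]>6 and d[i]==d[i-2:i+3].max()])
for p,z in[((276,196),.165),((353,196),.165),((280,137),.116),((350,137),.116)]: print(p,plane(s,p,z))
E
```

```text
150 [(275, 29), (279, 23), (346, 27), (353, 25)]
180 [(274, 27), (277, 20), (348, 28), (352, 29)]
210 [(276, 33), (280, 15), (345, 20), (351, 33)]
230 [(277, 29), (283, 21), (342, 23), (351, 29)]
250 [(277, 33), (285, 25), (340, 28), (344, 6), (350, 30)]
295 [(125, 14), (133, 7), (193, 25), (196, 8), (199, 17), (222, 7), (263, 24), (267, 47), (270, 28), (275, 22)]
315 [(123, 21), (134, 8), (193, 25), (196, 12), (202, 12), (263, 27), (267, 50), (270, 26), (274, 26)]
335 [(126, 19), (135, 8), (193, 25), (196, 11), (199, 17), (263, 28), (267, 27)]
(276, 196) [ 0.6078 -0.1736  0.165 ]
(353, 196) [ 0.6136 -0.2389  0.165 ]
(280, 137) [ 0.6578 -0.1687  0.116 ]
(350, 137) [ 0.6637 -0.2353  0.116 ]
```

Converted, 0.036 m is 36, 0.0216 m is 21.6.

Emit:
creep_tool:
  increments:
    - [0.094, -2.4, -4, 0, 0]
    - [0.094, 0, 0, 36, 0]
    - [0.094, 0, 0, 36, 0]
    - [0.094, 0, 0, 36, 0]
    - [0.094, 0, 0, 36, 0]
    - [0.094, 0, 0, 21.6, 0]
    - [0.094, 0, 0, 0, 0]
    - [0.094, 0, 0, 0, 0]

```text
time: 4.82
tool_pos: [0.5765, -0.1995, 0.0869]
ee_rot: [-3.14, 0.002, 0.094]
wrist_force: [0.0, 0.2, 0.3]
width: 0.0939
finger_force: 0.0
```

Emit:
creep_tool:
  increments:
    - [0.05, 0, 0, 0, 0]
    - [0.05, 0, 0, 0, 0]
    - [0.05, 0, 0, 0, 0]
    - [0.05, 0, 0, 0, 0]
    - [0.05, 0, 0, 0, 0]
    - [0.05, 0, 0, 0, 0]

```text
time: 5.32
tool_pos: [0.5794, -0.2039, 0.0894]
ee_rot: [3.136, -0.005, 0.092]
wrist_force: [1.2, -4.9, 3.3]
width: 0.0599
finger_force: 30.0
```

Converted, -0.02 m is -20, -0.015 m is -15.

Emit:
creep_tool:
  increments:
    - [0.05, 0, 0, -6, 0]
    - [0.05, 0, 0, -10, 0]
    - [0.05, 0, 0, -15, 0]
    - [0.05, 0, 0, -20, 0]
    - [0.05, 0, 0, -20, 0]
    - [0.05, 0, 0, -20, 0]
    - [0.05, 0, 0, -20, 0]
    - [0.05, 0, 0, -20, 0]
    - [0.05, 0, 0, 0, 0]
    - [0.05, 0, 0, 0, 0]

```text
time: 6.15
tool_pos: [0.5778, -0.2008, 0.2188]
ee_rot: [-3.141, -0.001, 0.093]
wrist_force: [0.7, -0.1, -4.2]
width: 0.0594
finger_force: 30.0
```

```bash
python3 - <<'E'
from bench import *
import cv2,numpy as np
print(get_obs()['wrist_force'],get_obs()['wrist_torque'])
s=snapshot("side"); np.savez("pics/s2.npz",**s); cv2.imwrite("pics/s2.png",cv2.resize(cv2.convertScaleAbs(s["color"][120:370,200:470],alpha=1.4),None,fx=2.2,fy=2.2))
E
```

```text
[ 0.6777461  -0.05925861 -4.15614282] [-0.05423533  0.17551708 -0.03358937]
```

View pics/s2.png

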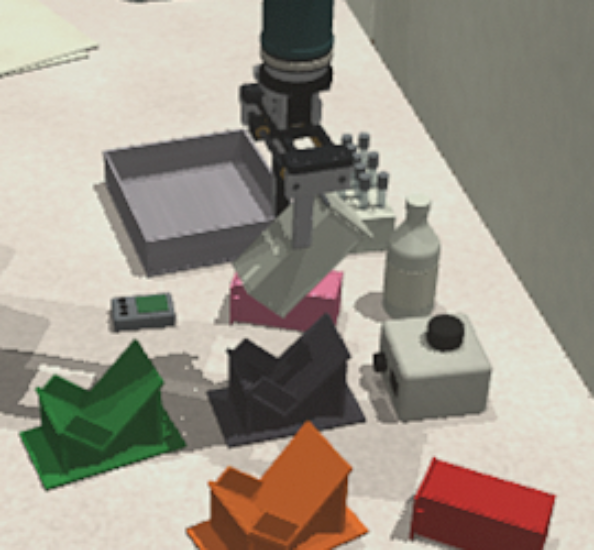

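The side view shows the box held rigidly at about 45° with the lid shut, above the stand. Next I'll pin down the tray's near wall.

```bash
python3 - <<'E'
from h import *
np.set_printoptions(precision=4,suppress=True)
w=load("w1");A=load("scene0");B=load("side0")
for s,l in((w,[(38,108),(64,290)]),(B,[(247,187),(311,179),(335,214),(266,229)]),(A,[(381,174),(442,191),(407,235),(342,208)])):
    for p in l: print(p,plane(s,p,.06)[:2])
a=cv2.resize(w["color"][90:310,0:120],None,fx=3,fy=3);b=cv2.resize(B["color"][170:250,235:350],None,fx=4,fy=4)
c=np.zeros((660,820,3),np.uint8);c[:660,:360]=a;c[:320,360:820]=b; c[330:660,360:760]=cv2.resize(A["color"][168:250,338:438],(400,330))
cv2.imwrite("pics/tray.png",cv2.resize(cv2.convertScaleAbs(c,alpha=1.8),None,fx=.9,fy=.9))
E
```

```text
(38, 108) [0.6668 0.1018]
(64, 290) [0.4546 0.0916]
(247, 187) [0.4262 0.3364]
(311, 179) [0.641  0.3485]
(335, 214) [0.6703 0.1267]
(266, 229) [0.453  0.0867]
(381, 174) [0.4316 0.323 ]
(442, 191) [0.6382 0.3632]
(407, 235) [0.6735 0.1091]
(342, 208) [0.451 0.093]
```

View pics/tray.png

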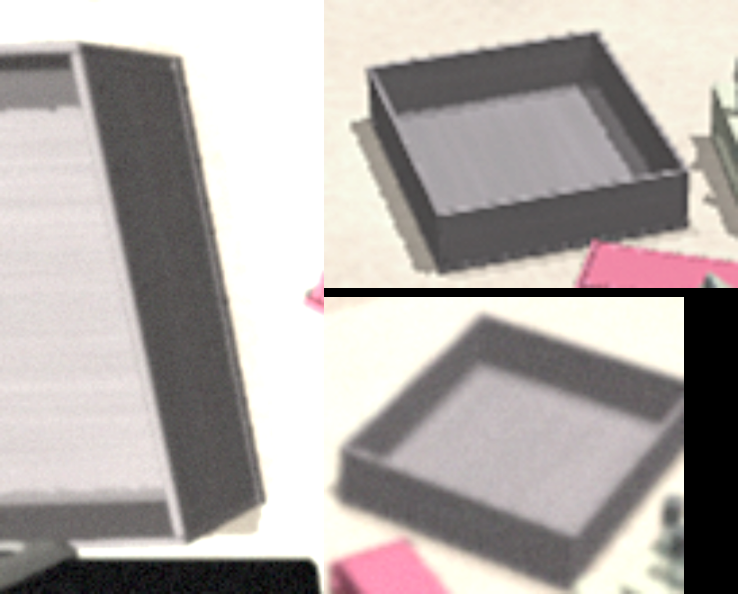

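The crop shows the tray's rim corners clearly: wrist (29,105.5) and (69,291), side (267,229), (335.5,218), (311,179.4) and (247,189.4).

```bash
python3 - <<'E'
from h import *
np.set_printoptions(precision=4,suppress=True)
w=load("w1");B=load("side0")
for s,l in((w,[(29,105.5),(69,290.7)]),(B,[(267,229),(335.5,218),(311,179.4),(247,189.4)])):
    q=np.array([plane(s,p,.06)[:2] for p in l]); print(q, q.mean(0))
    d=q[1]-q[0]; print(np.degrees(np.arctan2(d[1],d[0])),np.linalg.norm(d))
E
```

```text
[[0.6685 0.1112]
 [0.4542 0.0855]] [0.5614 0.0984]
-173.14906459408357 0.21581638623753394
[[0.4559 0.0861]
 [0.6667 0.105 ]
 [0.6404 0.3459]
 [0.4245 0.3214]] [0.5469 0.2146]
5.1182073548252385 0.21161394904756267
```

Converted, -0.1224 rad is -2.448.

Emit:
creep_tool:
  increments:
    - [0.05, 0, 0, 0, -2.448]
    - [0.05, 0, 0, 0, -2.448]
    - [0.05, 0, 0, 0, -2.448]
    - [0.05, 0, 0, 0, -2.448]
    - [0.05, 0, 0, 0, -2.448]
    - [0.05, 0, 0, 0, -2.448]
    - [0.05, 0, 0, 0, -2.448]
    - [0.05, 0, 0, 0, -2.448]
    - [0.05, 0, 0, 0, -2.448]
    - [0.05, 0, 0, 0, -2.448]
    - [0.05, 0, 0, 0, -2.448]
    - [0.05, 0, 0, 0, -2.448]
    - [0.05, 0, 0, 0, -2.448]
    - [0.05, 0, 0, 0, 0]

```text
time: 7.37
tool_pos: [0.5764, -0.2005, 0.215]
ee_rot: [-3.137, -0.003, 1.686]
wrist_force: [0.0, -0.3, -3.6]
width: 0.0593
finger_force: 30.0
```

Emit:
creep_tool:
  increments:
    - [0.05, 25, 1.5, 0, 0]
    - [0.05, 35, 2, 0, 0]
    - [0.05, 36, 2, 0, 0]
    - [0.05, 36, 2, 0, 0]
    - [0.05, 36, 2, 0, 0]
    - [0.05, 36, 2, 0, 0]
    - [0.05, 36, 2, 0, 0]
    - [0.05, 32, 2, 0, 0]
    - [0.05, 20, 1, 0, 0]
    - [0.05, 0, 0, 0, 0]
    - [0.05, 0, 0, 0, 0]

```text
time: 8.28
tool_pos: [0.5601, 0.0918, 0.2164]
ee_rot: [-3.138, 0.0, 1.684]
wrist_force: [0.6, -0.3, -3.1]
width: 0.0595
finger_force: 30.0
```

Converted, 0.025 m is 25, 0.002 m is 2.

Emit:
creep_tool:
  increments:
    - [0.05, 0, 0, 25, 0]
    - [0.05, 0, 0, 30, 0]
    - [0.05, 0, 0, 30, 0]
    - [0.05, 0, 0, 16, 0]
    - [0.05, 0, 0, 0, 0]
    - [0.05, 6, 0, 0, 0]
    - [0.05, 6, 0, 0, 0]
    - [0.05, 6, 0, 2, 0]
    - [0.05, 0, 0, 0, 0]

```text
time: 9.03
tool_pos: [0.56, 0.1101, 0.1169]
ee_rot: [3.138, -0.001, 1.685]
wrist_force: [-0.2, 0.0, -3.9]
width: 0.0596
finger_force: 30.0
```

Emit:
creep_tool:
  increments:
    - [0.05, 6, 0, 4, 0]
    - [0.05, 6, 0, 4, 0]
    - [0.05, 5, 0, 5, 0]
    - [0.05, 4, 0, 5, 0]
    - [0.05, 4, 0, 5, 0]
    - [0.05, 2, 0, 4, 0]
    - [0.05, 0, 0, 0, 0]

```text
time: 9.62
tool_pos: [0.5571, 0.1379, 0.0894]
ee_rot: [3.138, -0.003, 1.685]
wrist_force: [0.7, 1.0, 6.0]
width: 0.0596
finger_force: 30.0
```

```bash
python3 - <<'E'
from bench import *
import cv2,numpy as np
s=snapshot("scene"); t=snapshot("side")
a=cv2.resize(cv2.convertScaleAbs(s["color"][130:290,300:480],alpha=1.4),None,fx=2.2,fy=2.2)
b=cv2.resize(cv2.convertScaleAbs(t["color"][120:280,210:390],alpha=1.5),None,fx=2.2,fy=2.2)
cv2.imwrite("pics/p3.png",np.hstack([a,b]))
E
```

View pics/p3.png

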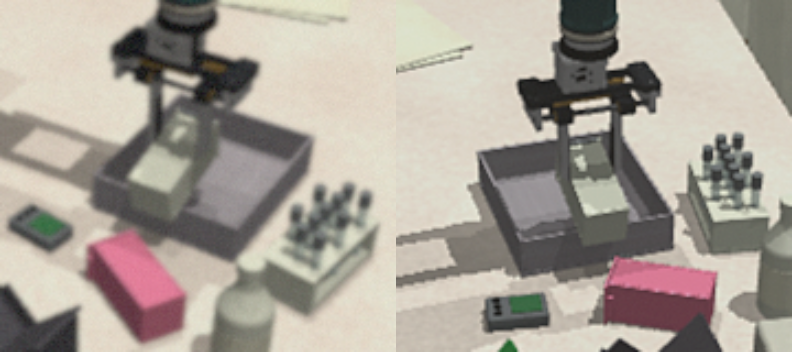

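The pictures show the box pivoted to about horizontal, resting on the near wall with its mouth inside the tray. I'll push on down.

Units first: shifts go in mm and turns go in units of 0.05 rad. So 0.005 m is 5, 0.001 m is 1.

Emit:
creep_tool:
  increments:
    - [0.05, 1, 0, 5, 0]
    - [0.05, 1, 0, 5, 0]
    - [0.05, 1, 0, 5, 0]
    - [0.05, 0, 0, 5, 0]
    - [0.05, 0, 0, 5, 0]
    - [0.05, 0, 0, 0, 0]
    - [0.05, 0, 0, 0, 0]

```text
time: 10.3
tool_pos: [0.5574, 0.1457, 0.0679]
ee_rot: [3.134, -0.012, 1.686]
wrist_force: [-2.8, 11.9, 13.8]
width: 0.0599
finger_force: 30.0
```

```bash
python3 - <<'E'
from bench import *
import cv2,numpy as np
s=snapshot("scene"); t=snapshot("side")
a=cv2.resize(cv2.convertScaleAbs(s["color"][130:290,300:480],alpha=1.4),None,fx=2.2,fy=2.2)
b=cv2.resize(cv2.convertScaleAbs(t["color"][120:280,210:390],alpha=1.5),None,fx=2.2,fy=2.2)
cv2.imwrite("pics/p4.png",np.hstack([a,b]))
E
```

```text
(no output)
```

View pics/p4.png

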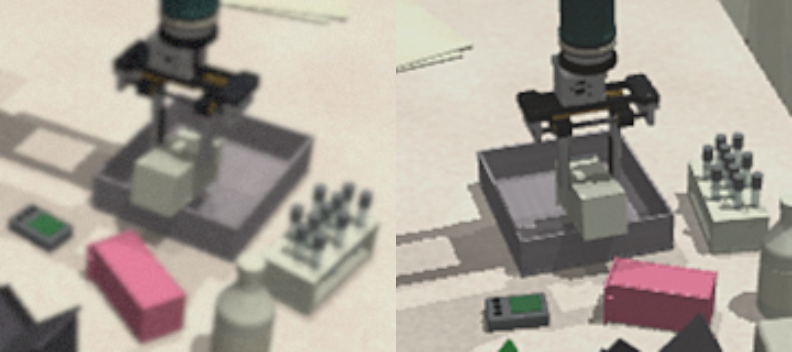

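Emit:
creep_tool:
  increments:
    - [0.05, -1, 0, 4, 0]
    - [0.05, -1, 0, 4, 0]
    - [0.05, -1, 0, 4, 0]
    - [0.05, -2, 0, 0, 0]
    - [0.05, -2, 0, 0, 0]
    - [0.05, 0, 0, 0, 0]

```text
time: 10.9
tool_pos: [0.5576, 0.1427, 0.0564]
ee_rot: [3.134, -0.02, 1.687]
wrist_force: [-4.2, 19.6, 15.1]
width: 0.0599
finger_force: 30.0
```

Emit:
creep_tool:
  increments:
    - [0.05, 10, 0, -10, 0]
    - [0.05, 10, 0, -15, 0]
    - [0.05, 5, 0, -20, 0]
    - [0.05, 0, 0, -20, 0]
    - [0.05, 0, 0, -15, 0]
    - [0.05, 0, 0, 0, 0]
    - [0.05, 0, 0, 0, 0]
    - [0.05, 0, 0, 0, 0]
    - [0.05, 0, 0, 0, 0]

```text
time: 11.65
tool_pos: [0.5522, 0.1561, 0.1283]
ee_rot: [-3.137, 0.0, 1.683]
wrist_force: [0.8, -1.1, -4.0]
width: 0.0599
finger_force: 30.0
```

```bash
python3 - <<'E'
from bench import *
import cv2,numpy as np
s=snapshot("scene"); t=snapshot("side")
a=cv2.resize(cv2.convertScaleAbs(s["color"][130:290,300:480],alpha=1.4),None,fx=2.2,fy=2.2)
b=cv2.resize(cv2.convertScaleAbs(t["color"][120:280,210:390],alpha=1.5),None,fx=2.2,fy=2.2)
cv2.imwrite("pics/p5.png",np.hstack([a,b]))
E
```

```text
(no output)
```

View pics/p5.png

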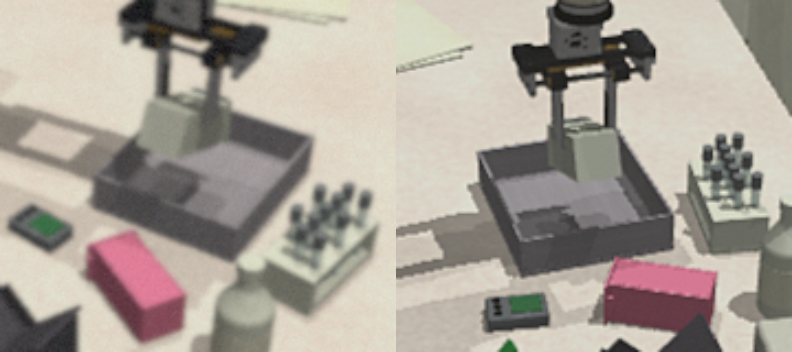

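The box is now tilted about 45–50° mouth-down over the tray. The tray area in front of the mouth is hidden in these views. I'll check it numerically through the wrist camera, rectified to the tray floor.

```bash
cat > floor.py <<'E'
from h import *
from bench import *
import sys
def rect(s,z=.01,res=.0025):
    C=np.array([.548,.2165]);a=.112;ux=np.array([np.cos(a),np.sin(a)]);uy=np.array([-ux[1],ux[0]])
    X,Y=np.meshgrid(np.arange(-.11,.11,res),np.arange(.125,-.125,-res))
    P=C+X[...,None]*ux+Y[...,None]*uy; P=np.dstack([P,np.full(X.shape,z),np.ones(X.shape)])
    q=P@s["extrinsics"].T; u=(s["fx"]*q[...,0]/q[...,2]+s["cx"]).astype(np.float32); v=(s["fy"]*q[...,1]/q[...,2]+s["cy"]).astype(np.float32)
    return cv2.remap(cv2.cvtColor(s["color"],cv2.COLOR_BGR2GRAY),u,v,cv2.INTER_LINEAR,borderValue=0)
if __name__=="__main__":
    for n in sys.argv[1:]:
        r=cv2.resize(rect(snapshot(n)),(44,42),interpolation=cv2.INTER_AREA); print(n)
        for row in r: print(''.join(" .:-=+*#%@"[min(9,int(v)//16)] for v in row))
E
python3 floor.py wrist scene side; python3 -c "
import numpy as np;from h import *;import floor
r=floor.rect(load('scene0'))
r=cv2.resize(r,(44,42),interpolation=cv2.INTER_AREA)
for row in r[::4]: print(''.join(' .:-=+*#%@'[min(9,int(v)//16)] for v in row))"
```

```text
wrist
=#%%%%%%%%%%%%%%@@@@@@@@@@@@@@@@@@@@%@@*++=-
=#%%%%%%%%@@%@@@@@@@@@@@@@@@@@@@@@@@@@@*++=-
=#%@@@@@@@@@@@@@@@@@@@@@@@@@@@@@@@@@@@@#**+-
=#@@@@@@@@@@@@@@@@@@@@@@@@@@@@@@@@@@@@@#**+-
=#@@@@@@@@@@@@@@@@@@@@@@@@@@@@@@@@@@@@@#**+-
=#%@@@@@@@@@@@@@@@@@@@@@@@@@@@@@@@@@@@@%**+-
=#%@@@@@@@@@@@@@@@@@@@@@@@@@@@@@@@@@@@@#**+-
=#@@@@@@@@@@@@@@@@@@@@@@@@@@@@@@@@@@@@@#**+-
=#@@@@@@@@@@@@@@@@@@@@@@@@@@@@@@@@@@@@@%***-
=#%@@@@@@@@@@@@@@@@@@@@@@@@@@@@@@@@@@@@%***-
=#@@@@@@@@@@@@@@@@@@@@@@@@@@@@@@@@@@@@@#***-
=#@@@@@@@@@@@@@@@@@@@@@@@@@@@@@@@@@@@@@#***-
=#@@@@@@@@@@@@@@@@@@@@@@@@@@@@@@@@@@@@@%***-
=#@@@@@@@@@@@@@@@@@@@@@@@@@@@@@@@@@@@@@%***-
=#@@@@@@@@@@@@@@@@@@@@@@@@@@@@@@@@@@@@@#***-
=#@@@@@@@@@@@@@@@@@@@@@@@@@@@@@@@@@@@@@#***-
-#%@@@%************#%@@@@@@@@@@@@@@@@@@%***-
-#%@@@%***#@%#########%@@@@@@@@@@@@@@@@#***-
-+#@@@#***#@%#################%@@@@@@@@#*#*-
-=+*%@#*###@@%%%%%%%%%%%%%%%%%@@@@@@@@@%***-
-==*#######@@@@@@@@@@@@@@@@@@@@@@@@@@@@%***-
-==*###*###@@@@@@@@@@@@@@@@@@@@@@@@@@@@#***-
-=+*###*###@@@@@@@@@@@@@@@@@@@@@@@@@@@@#+*+-
-==*###*##%@@@@@@@@@@@@@@@@@@@@@@@@@@@@%+*+-
-=+*######@@@@
[... 4381 characters left out ...]
::-----------------------
:---------:::::::::::-----------------------
----------::-:::::::------------------------
::--------::-::-:::-------------------------
----------------::----------------------:---
=======+++==+=+++++++++++++++++++++++++=---=
==+************************************+=---
==+************************************+----
-=+************************************+---=
==+************************************+=--=
-=+************************************+=---
-=+************************************+=---
-=+************************************+=---
--------------------------------------------
--------------------------------------------
==------------------------------------------
```

Converted, 0.03 m is 30, 0.015 m is 15.

Emit:
creep_tool:
  increments:
    - [0.05, 15, 0, -5, 0]
    - [0.05, 30, 0, -5, 0]
    - [0.05, 30, 0, 0, 0]
    - [0.05, 15, 0, 0, 0]
    - [0.05, 0, 0, 0, 0]
    - [0.05, 0, 0, 0, 0]
    - [0.05, 0, 0, 0, 0]
    - [0.05, 0, 0, 0, 0]

```text
time: 12.57
tool_pos: [0.5438, 0.2444, 0.1408]
ee_rot: [-3.141, 0.001, 1.682]
wrist_force: [0.1, 0.1, -4.9]
width: 0.0598
finger_force: 30.0
```

```bash
python3 floor.py side scene | sed -n '1,90p'; python3 - <<'E'
from bench import *
import cv2,numpy as np
for n in("side","scene"):
    s=snapshot(n); np.savez(f"pics/{n}6.npz",**s)
    g=cv2.cvtColor(s["color"],cv2.COLOR_BGR2GRAY)
    t=get_obs()["tool_pos"]; t=t+[0,0,.019]; q=s["extrinsics"]@np.r_[t,1]; u=s["fx"]*q[0]/q[2]+s["cx"]; v=s["fy"]*q[1]/q[2]+s["cy"]
    print(n,u,v)
    x0,y0=int(u)-45,int(v)-40
    for r in range(y0,y0+85,2): print(r,''.join(" .:-=+*#%@"[min(9,int(k)//15)] for k in g[r,x0:x0+95]))
    print("x0",x0)
E
```

```text
side
-::-------------------------------------:-::
-::--===-==============================---::
-::-====-==========++++++++=++++++++=++=---:
:::-==-------------=+++++++++++++++++++=---:
:::-++--------------=++++++++++++++++++=-=-:
:::-+=--------------+++++++++++++++++++=---:
:::==--------------=+++++++++++++++++++=-=-:
:::==--------------==++++++++++++++++++=---:
:::==----------------++++++++++++++++++=---:
:::=+----------------=+++++++++++++++++----:
:::==--------------:-=++===+==+++++++++=---:
:::-=--------------:-==========++++++++=---:
:::==----------------==========++++++++=---:
:::==--------------::==========++++++++=---:
:::==--------------:-==========++++++++=---:
:::-=--------------:-===========+++++++=---:
:::-=--------------::===========+++++++----:
:::-=--------------::===========+++++++----:
:::-=----------------===========+++++++=---:
:::-=--------------=============+++++++=---:
:::-=--------------=============+++++*+=-=-:
:::-=----
[... 10828 characters left out ...]
===-======++++++===============================+***#******#********+++=====--=+++====+#@@@@@@
203 ====-=====+++*++============================-=-=++****#**##***###*********+++++++======*%@@@@@@
205 -=======++++++=======+===================---==+++++************#***###********+===-=-=+#%@@@@@@
207 =======+****+==========================----==+++++**++**********####****#****+========+#%@@@@@@
209 =====+**#*#*+==========-===============--==++++++*++*++++**+****##*********+========+*#%@@@@@@@
211 ===+**#####**++=+=======-----========++++++*+*+*+***++*++*****###********+====-====+#%@@@@@@@@@
213 ++***########****++====-=---=--===+++++**+*+*+++++++++**+**************++==--====+*#%@@@@@%%%%@
x0 353
```

```bash
python3 - <<'E'
from h import *
np.set_printoptions(precision=4,suppress=True)
A=load("scene6");B=load("side6")
for n,p,q in[("LT",(382,158.5),(281.5,163.5)),("LB",(375,177.5),(283.5,184)),("RB",(398,184),(302.5,181.5)),("RT",(406,160),(301,160.5))]: print(n,*tri(A,p,B,q))
E
```

```text
LT [0.5193 0.1894 0.214 ] 0.0018003155827961642
LB [0.519  0.1597 0.1631] 0.0004585307120123701
RB [0.5809 0.1878 0.1504] 0.0033212405536205995
RT [0.581  0.2174 0.211 ] 0.012699707187759021
```

Triangulating the underside's corners gives a tilt of only about 30° mouth-down, so the tubes are still inside. I'll jerk the box forwards and stop it sharply over the tray.

Emit:
creep_tool:
  increments:
    - [0.05, -6, 0, 0, 0]
    - [0.05, -14, 0, 0, 0]
    - [0.05, -24, 0, 0, 0]
    - [0.05, -30, 0, 0, 0]
    - [0.05, -30, 0, 0, 0]
    - [0.05, -20, 0, 0, 0]
    - [0.05, 0, 0, 0, 0]
    - [0.05, 0, 0, 0, 0]
    - [0.05, 41, 0, 0, 0]
    - [0.05, 41, 0, 0, 0]
    - [0.05, 0, 0, 0, 0]
    - [0.05, 0, 0, 0, 0]
    - [0.05, 0, 0, 0, 0]
    - [0.05, -30, 0, 0, 0]
    - [0.05, -30, 0, 0, 0]
    - [0.05, 0, 0, 0, 0]
    - [0.05, 0, 0, 0, 0]
    - [0.05, 0, 0, 0, 0]
    - [0.05, 0, 0, 0, 0]

```text
time: 14.35
tool_pos: [0.5551, 0.1446, 0.1413]
ee_rot: [3.141, -0.001, 1.683]
wrist_force: [-0.7, 0.7, -2.8]
width: 0.0599
finger_force: 30.0
```

```bash
cat > see.py <<'E'
from h import *;from bench import *;import sys
n,off=sys.argv[1],[float(x) for x in sys.argv[2:5]]; a,b,c,d=map(int,sys.argv[5:9])
s=snapshot(n); np.savez("pics/see_%s.npz"%n,**s); g=cv2.cvtColor(s["color"],cv2.COLOR_BGR2GRAY)
t=get_obs()["tool_pos"]+off; q=s["extrinsics"]@np.r_[t,1]; u=s["fx"]*q[0]/q[2]+s["cx"]; v=s["fy"]*q[1]/q[2]+s["cy"]; x0=int(u)-a
print(n,"x0",x0)
for r in range(int(v)-c,int(v)+d,2): print(r,''.join(" .:-=+*#%@"[min(9,int(k)//15)] for k in g[r,x0:x0+a+b]))
E
python3 floor.py side scene;  python3 see.py side 0 0 .019 20 30 16 22
```

```text
side
-::==--------------------------+******+***+*
-::========================---=+***+**+***+*
-::-=++++++++++++++++++++++---=****+**+**+**
:::-++++++++*+++**+*******+=--+*****+*+**+**
:::-+**********************+==+*****++*****+
:::-+***************+=+*****+=****+**++****+
:::-+***************===+****++*********++**=
:::-+**************+-==+**************++++=-
:::-+**************=:==+**************====-:
:::-+*************+-:-++*************+-==--:
:::-=*************+-:=+**************=-==--:
:::-=***********+++-:=+*************+--+==-:
:::-=***********==+-:-*#************+-=+==--
:::-=**********+-===--*#************=-++=--:
::::=**********=-==+--*#************=-++==-:
:::-+*********+--==+--+#************-=#+-=--
:::-+*********+--=++=-+#**********++-+#+-=-:
:::-+*********+:-++++-+***++++++++++-**=-=-:
::::++++++++++=--+*++-+**++++++++++=-**=-=-:
:::-=+==-===-=--=++++-=**++++++++++-=#*=-=-:
::::==----------=*+==-=**++++++++++-+#*--=-:
::::==--
[... 3189 characters left out ...]
-----=**********************%@@@@@@@@@@@
184 +=-:-==---------+*******************+=*%@@@@@@@@@@
186 -----==--=------+********************=:*%@@@@@@@@@
188 -----==---------=********************=::+#@@@@@@@@
190 -----==---------=********************+-::=#%@@@@@@
192 -----===---------********************+-:::-*%@@@@@
194 -----=====-------+*******************+-:-:::+%@@@@
196 ----------==-----+********************=:--:::=*@@@
198 ===++********+=--+****************++++-:-:--::-*%@
200 ****************++***************+--==-::-::::::+%
202 ****+===++************************+-=++=-:::---::=
204 ***#=:-=+++***********************+--=**+-:::---::
206 ***+=-:-=+*#************************==*#+=--::::::
```

Converted, 0.041 m is 41, -0.03 m is -30.

Emit:
creep_tool:
  increments:
    - [0.05, 41, 0, 0, 0]
    - [0.05, 41, 0, 0, 0]
    - [0.05, 0, 0, 0, 0]
    - [0.05, 0, 0, 0, 0]
    - [0.05, -30, 0, 0, 0]
    - [0.05, -30, 0, 0, 0]
    - [0.05, 0, 0, 0, 0]
    - [0.05, 0, 0, 0, 0]
    - [0.05, 41, 0, 0, 0]
    - [0.05, 41, 0, 0, 0]
    - [0.05, 0, 0, 0, 0]
    - [0.05, 0, 0, 0, 0]
    - [0.05, 0, 0, 0, 0]

```text
time: 15.58
tool_pos: [0.5432, 0.2479, 0.1409]
ee_rot: [-3.141, 0.001, 1.685]
wrist_force: [0.8, 0.1, -3.6]
width: 0.0595
finger_force: 30.0
```

Emit:
creep_tool:
  increments:
    - [0.05, -20, 0, -10, 0]
    - [0.05, -30, 0, -10, 0]
    - [0.05, -35, 0, 0, 0]
    - [0.05, -35, 0, 0, 0]
    - [0.05, -35, 0, 0, 0]
    - [0.05, -35, 0, 0, 0]
    - [0.05, -20, 0, 0, 0]
    - [0.05, 0, 0, 0, 0]
    - [0.05, 0, 0, 0, 0]

```text
time: 16.33
tool_pos: [0.5668, 0.0368, 0.1611]
ee_rot: [-3.141, -0.0, 1.679]
wrist_force: [0.2, 0.8, -2.6]
width: 0.0599
finger_force: 30.0
```

```bash
python3 - <<'E'
from h import *;from bench import *
w=snapshot("wrist")["color"];s=snapshot("scene")["color"]
a=cv2.resize(s[165:250,335:450],None,fx=3.4,fy=3.4,interpolation=cv2.INTER_CUBIC);b=cv2.resize(w,None,fx=.62,fy=.62,interpolation=cv2.INTER_AREA)
c=np.zeros((300,790,3),np.uint8);c[:289,:391]=cv2.convertScaleAbs(a,alpha=1.6);c[:298,393:790]=cv2.convertScaleAbs(b,alpha=1.2);cv2.imwrite("pics/last.png",cv2.resize(c,None,fx=1,fy=1))
E
```

```text
(no output)
```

View pics/last.png

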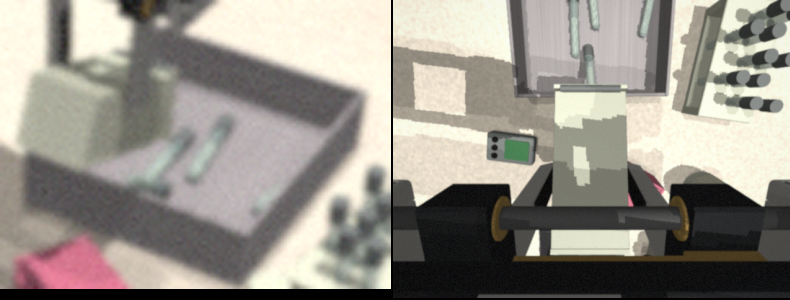

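The last picture shows all four tubes lying in the tray (wrist panel: (574,25), (593,15), (648,15), (588,65)) and the box out over the near wall. Next I'll turn the box mouth-up to about level on the near wall. I'll do that at x≈0.49, clear of the pink box.

```bash
python3 - <<'E'
from h import *
np.set_printoptions(precision=4,suppress=True)
B=load("side0");W=load("w1")
print("mixer",plane(B,(372,291),0.0),plane(W,(275,103),.1),plane(W,(382,105),.1)); print("timer",[plane(W,p,.023)[:2] for p in((138,270),(178,270),(140,322))],"pink",[plane(W,p,.06)[:2] for p in((115,202),(165,228))])
E
```

```text
mixer [ 0.7038 -0.1746  0.    ] [ 0.6898 -0.1602  0.1   ] [ 0.6971 -0.2646  0.1   ]
timer [array([0.4741, 0.0187]), array([ 0.4787, -0.0342]), array([0.398 , 0.0186])] pink [array([0.5703, 0.0234]), array([ 0.5443, -0.0339])]
```

Emit:
creep_tool:
  increments:
    - [0.05, 10, -10, 0, 0]
    - [0.05, 15, -20, 0, 0]
    - [0.05, 15, -20, 0, 0]
    - [0.05, 14, -20, 0, 0]
    - [0.05, 0, 0, 15, 0]
    - [0.05, 0, 0, 20, 0]
    - [0.05, 0, 0, 20, 0]
    - [0.05, 0, 0, 10, 0]
    - [0.05, 0, 0, 0, 0]
    - [0.05, 0, 0, 0, 0]

```text
time: 17.27
tool_pos: [0.4911, 0.0854, 0.0961]
ee_rot: [-3.141, -0.0, 1.685]
wrist_force: [-0.1, -0.4, -2.9]
width: 0.0602
finger_force: 30.0
```

Converted, -0.005 m is -5, -0.004 m is -4.

Emit:
creep_tool:
  increments:
    - [0.05, -4, 0, 4, 0]
    - [0.05, -5, 0, 4, 0]
    - [0.05, -5, 0, 3, 0]
    - [0.05, -5, 0, 3, 0]
    - [0.05, -5, 0, 3, 0]
    - [0.05, -5, 0, 3, 0]
    - [0.05, -3, 0, 3, 0]
    - [0.05, 0, 0, 2, 0]
    - [0.05, 0, 0, 0, 0]

```text
time: 18.02
tool_pos: [0.496, 0.0505, 0.0726]
ee_rot: [3.139, 0.004, 1.682]
wrist_force: [-1.1, -2.7, 4.3]
width: 0.0598
finger_force: 30.0
```

```bash
python3 see.py side 0 0 .019 30 45 24 30
```

```text
side x0 252
201 -*+--:-++++***+--=-=+#######*+++******#+..---+*#********#*=-=+=-:-----::=#%
203 :-*#+++******#+-----*******+====#*+***#+:.---+*##********#+--+*+=-------::+
205 -:-*#********#*=----:--=++++*#%@@@#***#+:.-=-+***##******#*=-=**+=-------::
207 --:-*********++=-=--*@@@@%%%@@@@@%###*#+:.-=-+***###******#*==*#*+---------
209 :--:=##*****#+---=--+%@@@@%*=====++++*#+:.---+*****###*****#+-*#%*==-------
211 -::-:=*******+=------*%*====++++++++++#*:.---+*****####*****#+=*##+===-:---
213 =::--:=******+=--=---=++%@@@%++++==+++=-..-=-+***#***##*****#+-*#%*====----
215 +=-:--:=##***+=-------====*##*=-========-:---+***#****###****#+=***+====---
217 **=::-::+*****=----=:-===---------------+++=-=*#*###****#***##+---=+=====-:
219 **+-:-:::=****=---=----++++++##%*+#%%%%%##%#++*++***#****##*##**####*+++**+
221 ***+-:---:=+**==------*%#%%%%%%%%%%%%%%%%%%%@#=--=++*###**++++*+=-:--------
223 ****+-:-:-:-=++=---=---+%%%%%%%%%%%#####***++==----==--::-------
[... 511 characters left out ...]
-----------+++++++++++++++++++++=---------++===+++*%%%%%%@@%
239 @@%*+******+=::---------=-+++++++++++++++++++++=-=++++*##*+******++++*#**##
241 @@@#+*******+=------------=++++++++++++++++++**###%%%##**=+***********++***
243 %%%@#********+----------:-=+++++++****######%%@@%%%@@%#*=+************###**
245 +******+++++++=-------=========---*#########%%%%%%%%%%#=+******************
247 +******+++++++++++===============--*#########%%%%%%@%#++*******************
249 *******+++++++++++++++=============-*#########%%@%@%#*==++++++******++**##*
251 ********+++++++++++++++============-+##########%%%%%+-:--------:---==++=++*
253 +++++++++++++=======------========-*%############%##+-::-------------------
```

The side map shows the underside's height-to-width ratio at about 0.86, so the box is now about level. I'll lift it, turn it back and go over the stand.

Converted, -0.03 m is -30, -0.025 m is -25, 0.1226 rad is 2.452.

Emit:
creep_tool:
  increments:
    - [0.05, 0, 0, -15, 0]
    - [0.05, 0, 0, -25, 0]
    - [0.05, 0, 0, -30, 0]
    - [0.05, 0, 0, -30, 0]
    - [0.05, 0, 0, 0, 2.452]
    - [0.05, 0, 0, 0, 2.452]
    - [0.05, 0, 0, 0, 2.452]
    - [0.05, 0, 0, 0, 2.452]
    - [0.05, 0, 0, 0, 2.452]
    - [0.05, 0, 0, 0, 2.452]
    - [0.05, 0, 0, 0, 2.452]
    - [0.05, 0, 0, 0, 2.452]
    - [0.05, 0, 0, 0, 2.452]
    - [0.05, 0, 0, 0, 2.452]
    - [0.05, 0, 0, 0, 2.452]
    - [0.05, 0, 0, 0, 2.452]
    - [0.05, 0, 0, 0, 2.452]
    - [0.05, 0, 0, 0, 0]

```text
time: 19.57
tool_pos: [0.4948, 0.0524, 0.1698]
ee_rot: [3.141, 0.001, 0.087]
wrist_force: [0.1, -0.3, -3.0]
width: 0.0599
finger_force: 30.0
```

Emit:
creep_tool:
  increments:
    - [0.05, 6, 16, 0, 0]
    - [0.05, 11.4, 33, 0, 0]
    - [0.05, 11.4, 33, 0, 0]
    - [0.05, 11.4, 33, 0, 0]
    - [0.05, 11.4, 33, 0, 0]
    - [0.05, 11.4, 33, 0, 0]
    - [0.05, 11.4, 33, 0, 0]
    - [0.05, 11.4, 33, 0, 0]
    - [0.05, 6, 16, 0, 0]
    - [0.05, 0, 0, 0, 0]
    - [0.05, 0, 0, 0, 0]

```text
time: 20.48
tool_pos: [0.6096, -0.2017, 0.1692]
ee_rot: [-3.14, 0.002, 0.09]
wrist_force: [0.6, 0.7, -3.3]
width: 0.0593
finger_force: 30.0
```

```bash
python3 see.py side 0 0 .019 38 45 24 34;python3 see.py scene 0 0 .019 38 45 24 34
```

```text
side x0 305
220 ########%#**###*+=------------==-.....-======================---==========#@@@%+==+
222 *##**+---------------------------....:-==-..-======================++++++=%@%++++++
224 -------------------------------=:....:-===-====================+++++++++++**++***++
226 -------------------------------=:. ..:-===========*****#%%%#%%@*-++++++++++++++*#%#
228 -----=----=---=++==+===+++++*+=*@#==*@%#*=-=======#@%%@@@@@@@@@@#=**++++++++*#####%
230 --------------=++++++***+++++====**==*%@#=-=======#%%%%@@@@@@@@@@@+=+++++**######%%
232 -------------====+++++++++++++**+=**==*%#=======-+%%%%%%%%%%@@@@@@@+=++=++*######%%
234 ------------=====+*****+++++++++*+=*@*====-=====-+%%%%%%%%%%%%%%@@@@+-====++*###%%%
236 -==-++===-=-=======***********#%%#==*@*==-======-*%%%%%%%%%%%%%@@@@@@%=-+====+++***
238 ==**#**##%%
[... 3609 characters left out ...]
 -=+++++++*+***+=-:::.:::...:-=+******+*+++++++++++++++++++++**++**+*+*++++=-----++#
265 +++*+*++++++==::::::::::..:.::-+**********++++++++++++++=++++***+***++++++=------=+
267 ++*****+++=-:::::.::::.::::::::-=+********##**++++++++++++++**+**++**+*++=---------
269 +**+*+++=-:::::::::::::::::::.:::=+*###%@@@@@%%#*+++++++++++******+**###*=---------
271 **+++=-:-:::::::::::::::::::.:..::-+*#%%@@@@@@@@#*+++++++*****+*+**#%@@@%*+=-------
273 +++==-::..:::::::::::::::::.:::.:::-=+#%@@@@@%#+=---=++++***+****#%@@@@@@@%*==-----
275 +=-::::::::::::::::.::::::::::::::.:-=*%%#*==-:.....::--=******#@@@@@@@@@@@%#*==---
277 *=:.:.::::::::::::.::::::::::::::.:.::---::..:....::.:::=****#%@@@@@@@@@@@@@@%*+=--
```

```bash
python3 - <<'E'
from h import *
from bench import get_obs
np.set_printoptions(precision=1,suppress=True)
B=load("see_side"); t=get_obs()["tool_pos"]+[0,0,.019]; a=.09
ux=np.array([np.cos(a),np.sin(a),0]);uy=np.array([-np.sin(a),np.cos(a),0]); p0=t-.03*uy
for n,p in dict(BL=(323,261),BR=(374,259.5),TL=(317,243),TR=(376,240)).items():
    c,d=ray(B,p); P=c+d*((p0-c)@uy)/(d@uy); print(n,1e3*np.array([(P-t)@ux,P[2]-t[2]]))
E
```

```text
BL [-61.7 -18.1]
BR [ 72.7 -42.1]
TL [-77.7  39.1]
TR [73.5 17.8]
```

Emit:
creep_tool:
  increments:
    - [0.05, 0, 1, 20, 0]
    - [0.05, 0, 0, 20, 0]
    - [0.05, 0, 0, 9, 0]
    - [0.05, 0, 0, 0, 0]
    - [0.05, -3, 0, 4, 0]
    - [0.05, -3, 0, 4, 0]
    - [0.05, -3, 0, 4, 0]
    - [0.05, -4, 0, 4, 0]
    - [0.05, 0, 0, 0, 0]

```text
time: 21.33
tool_pos: [0.5981, -0.2028, 0.1097]
ee_rot: [3.14, -0.006, 0.09]
wrist_force: [-0.7, 0.8, 4.2]
width: 0.0599
finger_force: 30.0
```

Emit:
creep_tool:
  increments:
    - [0.05, -1, 0, 5, 0]
    - [0.05, -1, 0, 5, 0]
    - [0.05, -1, 0, 5, 0]
    - [0.05, -1, 0, 4, 0]
    - [0.05, 0, 0, 3, 0]
    - [0.05, 0, 0, 0, 0]

```text
time: 21.83
tool_pos: [0.5916, -0.2033, 0.0884]
ee_rot: [3.141, 0.0, 0.09]
wrist_force: [-8.9, 2.2, 9.1]
width: 0.0599
finger_force: 30.0
```

```bash
python3 see.py side 0 0 .019 38 45 24 40
```

```text
side x0 297
247 @@@@@@@@%**####################+-..:---...::::----===========--==%@@@@@@@@@@@#==+++
249 @@@@@@@@#++******#%###########*=-....-======================:.:--@@@@@@@@@@@@#==+++
251 @@@@@@@#--------------=+***+*#*=-...:-===---=====================@@@@@@@@@@@@*===++
253 @@@@@@@*-------------------------+======-::==============-===++=:#@@@@#******+==+++
255 @@@@@#*+=+#+----------------====*%#+=============++***##%%%%%%@%*++**********+=++++
257 @@@@%*#+----------------=+**+====#%*=====-======-#%%#######%###+*+=********#*====++
259 @@@%**#+------------==========++===#*====-=======#%###%%###+++++++==*###***#*+=====
261 @@%****+--------==+++++**********+==##+==-=======#%%##*++++++++++++==*##****#*+====
263 @@%***#+----==+****+++*+*++*+++++*+=*%#+--=======#*===+++++++++++++==+******###*===
265 %+****#+---==+
[... 1305 characters left out ...]
 ****+*=:..:.::::::-::::::::::::::::.::.:::::::::::..:..:.::.:#@@@@%*+++*#*+=====-..
297 -:::..:..:::.:::::::::::::::.::::::.::::::::::.::::..::.::::::#@%%%%#*+=**#*+++==:.
299 :::::::::.:::.:::::::::::::::::::::::::::::::::.:::::..::.::--:=#%%%%@*=+**#*+*+=-:
301 :::::::::::::..::::::::::::::::::::::::::::::::::::::.::::::---:=#%%%@#+==******+--
303 ::::::::::.::.::::::::::::::::::::::::::::::::::::.::.::.:::------%@%%@%*+++*****=-
305 ::::::::::::.:.:::::::.:::::::::::::::::::::::::::::::::.:::------=%@@@@%++++***#*=
307 -:::::::::::.:.::::::::::::::.::::::::.::::::::::::::::..:::-------=%@@@@%*+++++**+
309 +-:::::::::::.:::::::::::::::::::::::::::::::.:::::::::::::---------=%@@@%*++++++++
```

```bash
cat > face.py <<'E'
from h import *
from bench import get_obs
import sys
np.set_printoptions(precision=1,suppress=True)
B=load("see_side"); t=get_obs()["tool_pos"]+[0,0,.019]; a=.09
ux=np.array([np.cos(a),np.sin(a),0]);uy=np.array([-np.sin(a),np.cos(a),0]); p0=t-.03*uy
O=np.array([.542,-.209,0])
for w in sys.argv[1:]:
    p=list(map(float,w.split(','))); c,d=ray(B,p); P=c+d*((p0-c)@uy)/(d@uy); print(p,"rel",1e3*np.array([(P-t)@ux,P[2]-t[2]]),"stand",1e3*np.array([(P-O)@ux,P[2]]))
E
python3 face.py 322,293.5 366,272 311,275.5 361,255
```

```text
[322.0, 293.5] rel [-44.7 -38.2] stand [ 5.3 69.3]
[366.0, 272.0] rel [71.   5.5] stand [121. 113.]
[311.0, 275.5] rel [-74.2  26.9] stand [-24.2 134.3]
[361.0, 255.0] rel [54.1 62.9] stand [104.1 170.3]
```

Units first: shifts go in mm and turns go in units of 0.05 rad. So 0.004 m is 4, 0.003 m is 3.

Emit:
creep_tool:
  increments:
    - [0.05, 0, 0, 4, 0]
    - [0.05, 0, 0, 4, 0]
    - [0.05, 0, 0, 3, 0]
    - [0.05, 0, 0, 0, 0]
    - [0.05, 0, 0, 0, 0]

```text
time: 22.3
tool_pos: [0.5919, -0.2032, 0.0773]
ee_rot: [3.141, 0.0, 0.09]
wrist_force: [-8.5, 3.4, 9.3]
width: 0.0597
finger_force: 30.0
```

```bash
python3 see.py side 0 0 .019 38 45 24 34
```

```text
side x0 297
250 @@@@@@@%*-:----=+***+***#######+:..---:..........::----=========-*@@@@@@@@@@@*==+++
252 @@@@@@@#--------------------=++=-...:-=+=---================-::--@@@@@@@@@@@@*==+++
254 @@@@@%*=-=*+--------------------:::-========================--==+@@@#*****#**+==+++
256 @@@@%**+-----------------------=-*#+=-==-.:-====================*************====++
258 @@@@#*#+--------------------=====+##+-===-========-===+*+++++==*#%#********#*====++
260 @@@#**#+-----------------==++=====**#+===========*##%#**+++++++==*##*###***##+=====
262 @@%***#+--------------==+====++++===**+==-=======##**++++++++++++=*#####****##*====
264 @@#***#+-----------====+++++**+**+===***=-=======+++++++++++++++++=+*#%#*********==
266 %******=-++-===-==+++***++++++++++====*#=-=======++++++++++++++++++==+@@@@%%##%@@@@
268 @@@@@@@@@@@@@%#*++++++++++++**++#*++====--=======+++++++++++++++++++*+=#@@@@#*%@@@@
270 @@@@@@@@@@@#+==+++**********##@@@%**+============++++++++++++++++++
[... 900 characters left out ...]
 +*****+:...::::::....:::-==+++===++++-:..:.:::::::::.::.:.:.*@@@@@#+******+++=--:..
294 ******+:....:::::..:::::::.:-=++++-:...::::::::::::...:.:.:.=@@@@@#+***##*======-..
296 +++=--:...:..:::::::::::::.::.:::..::.:::::::::::..:::.:.::::=@@@@@%+==+*#*+++==-:.
298 ::::::::.:::.:::::::::::::::::::::::::::::::::::::::.:.:.:::::=*%%%%%@*=****++*=--:
300 :::::::::::::::.::::::::::::::::::::::::::::::::::::.....:::---=*%%%%@*==+*##***=--
302 :::::::::.:..:.:::::::::::::::::::::::::::::::::::::::...:::-----*%%%@@*=++*****+=-
304 ::::::::::.::.:::.::.:::::::::::::::::::::.::::::::::::.::::-----:#@@@@@#=++****#+-
306 :::::::::::.:..:::::::::::.:::::::::::::::::::::::::::::.:::------:#@@@@@#=++****#+
```

```bash
python3 face.py 335,293.5 366,270.5 311,282 357,258
```

```text
[335.0, 293.5] rel [-10.  -35.4] stand [40.1 60.9]
[366.0, 270.5] rel [70.5 21.6] stand [120.7 117.9]
[311.0, 282.0] rel [-74.2  17.4] stand [-24.1 113.6]
[357.0, 258.0] rel [43.8 66.9] stand [ 94.  163.2]
```

The tilt is now about 35° and the box is almost home along its axis. I'll let go so it settles on the board.

Emit:
creep_tool:
  increments:
    - [0.062, 0, 0, 0, 0]
    - [0.066, 0, 0, 0, 0]
    - [0.07, 0, 0, 0, 0]
    - [0.08, 0, 0, 0, 0]
    - [0.094, 0, 0, 0, 0]
    - [0.094, 0, 0, 0, 0]
    - [0.094, 0, 0, 0, 0]
    - [0.094, 0, 0, 0, 0]

```text
time: 23.02
tool_pos: [0.5931, -0.2032, 0.0728]
ee_rot: [-3.141, 0.0, 0.09]
wrist_force: [0.6, 1.0, -0.1]
width: 0.0939
finger_force: 0.0
```

```bash
python3 see.py side 0 0 .019 38 45 24 34
```

```text
side x0 297
252 @@@@@@@#--------------------==-:.....:-:.....::::----============+%@@@@@@@@@@*==+++
254 @@@@@%*+-=++-------------------:.....:-==-==================-::--%@@#******#*+==+++
256 @@@@%**+-----------------------:..=-.-====--=================-===+***********==++++
258 @@@@#*#+-----------------------.:+##=:==-::-=================++++**********#*====++
260 @@@#**#+-----------------------==++**=-===============+*###%%%%@%***####****#+=====
262 @@%***#+--------------------=+======*+=====--=======++==*#%####%@@@#**##****##*====
264 @@#***#+------------------=++=======+***===--=======+++++==*#%%%%%@@@%%#*******#*==
266 %+*****=:++-===---------======++++===***+==--=======++++++*+=+*%%%%@@@@@@@%%##%@@@@
268 @@@@@@@@@@@@@@@@@@####+====++++++++====+*+==-=======+++++++++*+=+*%%@@@@@@@@#*%@@@@
270 @@@@@@@@@@@@@@@@@@@@%+=+=+++++++++++====**=-========++++++++++++**=+*@@@@@@@*=#%@@@
272 @@@@@@@@@@@@@@@@@@#===++++++++*****++======-========+++++++++++++#
[... 901 characters left out ...]
 ******+:....:::+*+=::::::..:-=+++====++++*=:::::::::.:..:::.=@@@@@%*****#*======-..
296 +++=--:..::.::::--:::::::::::.:-=++=++*+=:::::::.::..::::.:::=@@@@@@*****#*+++==-:.
298 ::::::::.::..:::::::::::::::::::..-=**=::::::::::::..:::::::::=*%%%@@@%*****++*=--:
300 ::::::::::.:::.::::::::::::::::::::.:::::::::::::::::..:.:::---=*%%%%@#**###****=--
302 :::::::::::.:.:::::::::::::::::::::::::::::::::.:::::.:..:::-----*%%%@@%********+=-
304 ::::::::::.:::.:::::..::::::::::::::::::::::::::::::.:::::::-----:#@@@@@*+*******+-
306 :::::::::::.::.::::::.::::::::::::::::.:::::::::.:::::::.:::------:#@@@@@#=+++****+
308 =::::::::::::::::::::.::::.:::::::::.::::::::::.:.::::::.:::-------:#@@@@@*++++++++
```

The lower edge now slopes at about 45°. I'll retreat straight up and compare with the starting images.

Converted, -0.04 m is -40, -0.03 m is -30.

Emit:
creep_tool:
  increments:
    - [0.094, 0, 0, -15, 0]
    - [0.094, 0, 0, -30, 0]
    - [0.094, 0, 0, -40, 0]
    - [0.094, 0, 0, -40, 0]
    - [0.094, 0, 0, -40, 0]
    - [0.094, -40, -10, -20, 0]
    - [0.094, -40, -10, -20, 0]
    - [0.094, -40, -10, 0, 0]
    - [0.094, -40, -10, 0, 0]
    - [0.094, 0, 0, 0, 0]
    - [0.094, 0, 0, 0, 0]

```text
time: 23.98
tool_pos: [0.4362, -0.1785, 0.2754]
ee_rot: [3.14, -0.002, 0.089]
wrist_force: [0.7, 0.7, -0.2]
width: 0.0941
finger_force: 0.0
```

```bash
python3 - <<'E'
from h import *;from bench import *
for n,(x0,x1,y0,y1) in(("side",(290,372,244,318)),("scene",(268,350,245,325))):
    s=snapshot(n); np.savez(f"pics/{n}9.npz",**s)
    a=cv2.cvtColor(load(n+"0")["color"],cv2.COLOR_BGR2GRAY);b=cv2.cvtColor(s["color"],cv2.COLOR_BGR2GRAY)
    d=cv2.absdiff(cv2.blur(a,(3,3)),cv2.blur(b,(3,3)))
    ys,xs=np.nonzero(d[y0:y1,x0:x1]>25); print(n,"diff px",len(xs), d[y0:y1,x0:x1].mean())
    if n=="side":
        for r in range(y0,y1,2): print(r,''.join(" .:-=+*#%@"[min(9,int(k)//15)] for k in a[r,x0:x1]),'|',''.join(" .:-=+*#%@"[min(9,int(k)//15)] for k in b[r,x0:x1]))
E
```

```text
side diff px 0 7.759887936717205
244 %%@@%%%%%%%%%%%%#*+*****************************************++*+++#@%@@%%%%%%%%%%% | @@@@@@@@@@@@@@@@%***###*#*############################*####*******%@@@@@@@@@@@@@@@
246 %%%%%%%%%%%%%%%#*=+**********************************#**********++%@%%%@@%%%%%%%%% | @@@@@@@@@@@@@@@%#+*###############################+*%%##*######*+*@@@@@@@@@@@@@@@@
248 %%%%%%%%%%%%%@#*=*#*******************************=-=#%##*******=*%@@%%%%@%%%%%%%% | @@@@@@@@@@@@@@%#+*###****#############*###*#####*#*==#%%##**####=*@@@@@@@@@@@@@@@@
250 %%%%@%%%%%%%%@#+-::::--=+++=+++*******************+--=*####****+-*@@%%%@%@%%%@@@%@ | @@@@@@@@@@@@@@%+-:-:--=+**+++*+*###*##########**##*=-=#%%%%####*-#@@@@@@@@@@@@@@@@
252 %@%%%%%%%%%%%@*:::----:-:---:::::::-=+*+++++******++=-=*######*=:#@@%%%%%%%@@%##%% | @@@@@@@@@@@@@@*----------------:-:--=+#*++**######*+=-=#%%%%%%#+:%@@@@@@@@@@@@%%%%
254 %%%%%%%%%%%@#+=--==------------------:-::::=*#****#++=-==*#####
[... 4771 characters left out ...]
:.................................::::::----:-:::::::-:::.*###%+ | %%%%#%%*:.....:::::...:::.......:.......:....:...:.:::-------------------::.*%%%@*
312 %%%@@@@@%=::::::::::........................::::-===-::::::::::::::...:-=+++#####% | ###%%%%%#=::::::::::..:::.:....:............::::==+=-----------:::::..:=+*+*%%%%%@
314 @@@@@@%@@*:::::::::::.................::::::::-======-:::....-=++**%%%%%####%%%@@% | %#%%%%%%@*::::::::::..:::............::::------=+++++-::::...-+***#%@@@%%%%%@@@@@@
316 %%%%%%%%@@*::::::::::...:::::::--:-:-:-:-::::-=========+*#%######%%%#%%%%@@@%%%@@@ | @@%%%%%%%@*:::::.::::.::::::::------------:::=++=+=+++++#%%%%%%%%@@@%%@@@@@@@@@@@@
scene diff px 0 3.8065548780487806
```

The box matches its starting image, with no differing pixels beyond the threshold. It is home, with the lid shut, and the gripper is clear.

Emit:
creep_tool:
  increments:
    - [0.094, 0, 0, 0, 0]
    - [0.094, 0, 0, 0, 0]
    - [0.094, 0, 0, 0, 0]
    - [0.094, 0, 0, 0, 0]

```text
time: 24.42
tool_pos: [0.4382, -0.179, 0.274]
ee_rot: [-3.141, 0.001, 0.09]
wrist_force: [-0.7, 0.0, 0.6]
width: 0.094
finger_force: 0.0
```

```bash
python3 -c "
from bench import *
print(close_job())"
```

```text
the job is handed in; nothing more can be done
None
```

All four tubes are in the tray and the empty box is back in its stand with the lid shut, handed in at about 24.5 s; the box only tipped about 30° mouth-down, not fully over, so I jerked the tubes out, with the mouth about 3 cm above the tray's rim.

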